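Widen a jar-tray bay with its spring plunger and stand a spice jar in it

ROBOT

A 6-joint arm with a two-finger parallel gripper is mounted at the origin on a cart in front of the work surface, level with it; the furniture and walls round the work are solid. World frame = base frame: x ahead of the robot, y to its left, z up, the work surface at z = 0. Lengths are in mm, angles in rad, forces in N, time in s.
With the tool pointing down it reaches from about 300 to 750 mm from the base axis. Payload 8.5 kg.
Tool frame: the origin (TCP) lies midway between the tips of the shut fingers; the grasp point (between the pads) lies 19 mm behind it; z points along the fingers, y is the line along which they close (so a half turn about z gives the same grasp; the last joint's range is limited). The gripper opens to 88 mm and grips with 3 to 60 N. Pads are 18 mm wide; open, the fingers measure 123 mm over their backs; the gripper's body (75 mm by 187 mm) begins 45 mm behind the grasp point.
Start: joints at [-0.215, 0.381, 1.297, -0, 1.464, -0.215], TCP at [549.982, 0.002, 238.748] pointing down, gripper open.
Joint ranges: [-3.11, 3.11], [-0.89, 2.33], [0.22, 2.48], [-1.42, 4.56], [0.17, 2.85], [-2.88, 2.88]. Speed limits (rad/s): [2.39, 2.39, 3.14, 3.14, 3.14, 3.14].

INTERFACE

Orientations are given as a rotation vector (axis times angle).
In Python, from plant import bot gives the robot as it stands.
- The arm moves only by the tool servo_tool, never from a script. Its arguments are lists of equal length, an entry for each row: "slide": the shift along the tool's x, y, z in mm, a list of three; "angular": the turn, a rotation vector about the tool's x, y, z in rad, a list of three; "grip": the opening, from 0 (shut) to 1 (fully open). A call has 1 to 8 rows; each row is the pose to reach, as a shift and turn from the pose commanded when the call began, along the tool's axes at that moment; what a row does not reach only later rows make up. A row lasts 1/12 s, in which the tool goes at most 41.7 mm and 7.16 degrees, less where a joint would pass 70% of its speed; a pose out of reach is approached as far as the arm can. A call with a gripper value outside its range is refused whole. The fingers move at their own pace and stop on an object; "newtons" is the grip in N (left out, the last holds). Time passes only in rows, so rows that repeat a pose let the fingers close. It gives the time, the measured TCP pose, the force, the opening and the grip force at its end, in the units of the state.
- bot.get_obs(): the state, without advancing time (a new reading comes with each control period).
- bot.grab_frame(name): name is "scene" or "side" or "wrist"; returns (picture, depth): 480x640x3 uint8, red, green, blue; 480x640 float32, mm along the optical axis (not along the pixel's ray), 0 where there is no reading.
- bot.calibration(name): a dict with "camera_matrix" (3x3 intrinsics, pixels), "k1" (the pictures are not rectified: a ray, as slopes to the right and down, at radius r is drawn at 1 + k1 r^2 times it, then the intrinsics apply), "rvec" (rotation vector, rad) and "tvec" (3), from world to camera coordinates, as OpenCV has them; the wrist camera has in their place "hand_eye" (4x4, takes a point from camera to tool coordinates, whose origin is the TCP and whose axes are the flange's). Camera axes: x right, y down, z forward; pixel columns grow to the right and rows downward; lengths in mm; the calibration is good to about 2 mm. A picture is of the moment at which its call begins: read the wrist's pose just before it. calibration takes no time and is no camera call.
- bot.hand_in(): hands the job in; it is judged then, once.
Trained networks look in the newest picture that a camera, given by its name, has taken for a name from the list of things; names that differ only in an ending like _2 or _b are one class to them, and where a whole thing is asked for, a point or a joint stands for the part that bears it (a point fixed in the world has none). Each returns a list of dicts, best first, with "p" (0 to 1); they miss things now and then, are a little off and sometimes report something else, mostly with a low value. They report only what shows in the picture. A call takes as long as a camera call. They do not tell look-alikes from the thing itself.
- bot.spot_in(thing, camera): "centre" ([x, y, z] in mm, in the coordinates of the camera as it stood for that picture, good to about 4 mm: the middle of the surface that is visible of it).
- bot.masks_of(thing, camera): "mask" (480x640 bool, what is visible of it).
- bot.pinpoint(thing, camera): "centre" ([x, y, z] in mm, in the coordinates of the camera as it stood for that picture, good to about 4 mm: a listed point, or the origin of a listed thing).
The state is a dict: "time": time; "qpos": joint angles; "qvel": joint speeds; "effort": joint torques, N m; "position": TCP position; "eef_rot": TCP orientation; "ft_force": force on the tool from outside, world axes, zero at the start; "moment": the same for the moment, N m; "finger_gap": opening from 0.0 (shut) to 1.0 (fully open); "finger_force": force on a finger pad.
Only numpy, scipy, OpenCV 4.12 (cv2) and the standard library are available. Lean on these libraries where they do the work, as an engineer would, in place of code of your own. Each camera call takes 0.05 s, during which the arm holds its last target. There are 200 camera calls.

TASK

The empty end bay of the jar tray is too narrow for the red-capped spice jar. Pull up the red spring knob on the divider, slide the divider one hole along so that the empty bay gets wider, and let the pin snap fully into that hole; then stand the red-capped jar upright on the floor of the widened bay, setting it down rather than dropping it. Leave everything else where it stands.

Things in the scene. Friction and masses are not known exactly. Their poses are not given: they have to be found in the camera images.
- jar_tray: Light-wood tray fixed to the worktop, 120 (x) x 280 (y) mm, origin at the centre of its underside, z up, front (-x) to the robot. Floor 10 mm thick, walls to z 40; inside x -37..52, y -132..132 mm. Front wall carries a metal rail (x -60..-36, top z 52). The empty bay at the -y end is 34 mm wide now, 64 mm with the divider one hole further along +y. Garlic and tin stand in the other bay.
- divider (a joint): Divider's travel along the tray's +y, m: 0 in its starting hole, 0.030 in the next (1.5 mm play either way when locked). White upright plate 4 mm thick across the tray, top z 62, on a dark saddle 32 (x) x 30 (y) mm over the rail (top z 64; brass barrel 16 mm wide on it up to z 77). Unlocked it slides with about 1.5 N friction and stays where left.
- plunger (a joint): How far the spring knob is pulled up, m: 0 = 8 mm round-tipped pin fully in a hole, 0.010 = pin tip just out of the hole or resting on the rail between holes, 0.016 = upper stop. A spring pulls it down, 6 N at 0 to 8.4 N at the stop. It rides on the divider: grip it, pull up, drag it along the tray; let go over a hole, the spring drives the pin in.
- knob (a point): Centre of the red knob: an upright round grip 26 mm in diameter and 24 mm high, above the front rail; at rest its centre is 93 mm above the worktop. Below it is a free gap of 29 mm (from the knob's centre) down to the top of the saddle.
- next_hole (a point): Top centre of the rail hole the pin must go into: the next of the row of six holes (11 mm wide, 30 mm apart along the tray's y, at tray x -48 mm), 52 mm above the worktop. The knob stands straight above it (same x, y) when the divider is right.
- divider_top (a point): Middle of the top edge of the white divider plate; on the plate's mid-plane.
- wide_bay (a point): Centre of the floor of the empty bay as it will be once widened (fixed to the tray; 10 mm above the worktop). The bay will reach 32 mm either way along the tray's y, and from -46 to +43 mm along its x.
- spice_red: Red-capped spice jar, 44 mm in diameter, 105 mm tall, about 0.11 kg; loose, stands upright beside a dark-capped jar and a salt shaker of like height; origin at the centre of its underside, z up. A wall cabinet overhangs the back of the worktop (front face at about world x 0.58 m, underside 0.46 m up): keep wrist and elbow clear of it.
- spice_dark: Dark-capped spice jar with a green band, 40 mm in diameter, 105 mm tall; a bystander. Origin at the centre of its underside.
- garlic: Garlic bulb, 55 mm wide, 56 mm high, lying in the tray; a bystander. Origin at its underside.
- salt: Salt shaker, 44 mm in diameter, 90 mm tall, on the worktop; a bystander. Origin at its underside.
- tin: Low food tin, 76 mm in diameter, 58 mm tall, standing in the tray at its +y end; a bystander. Origin at its underside.
Not all that is in view belongs to the job. Leave any blue or orange look-alike of the spice_red alone.

How it is judged (in metres and radians):
On the way, in this order (a step that is already met when the one before it is completed fails the run):
1. the spring knob is pulled up until its pin leaves the hole (value of joint plunger above 0.0085 m), for 0.1 s.
2. the divider stands one hole further along, with the pin snapped fully in (value of joint divider between 0.026 and 0.034 m and value of joint plunger below 0.003 m), for 0.3 s.
At the end, for the whole second after the job is handed in: The divider is locked one hole along (joint 0.030 m within 4 mm, knob down to within 3 mm), and the red-capped jar stands upright (within 0.1 rad) and at rest on the floor of the widened bay (underside within 3 to 4 mm of the floor), between the divider and the end wall (all of step 2 and y of spice_red in the frame of jar_tray between -0.114 and -0.086 m and x of spice_red in the frame of jar_tray between -0.022 and 0.036 m and z of spice_red in the frame of jar_tray between 0.007 and 0.014 m and angle between spice_red's own z axis and vertical below 0.1 rad and linear speed of spice_red below 0.03 m/s); the robot touches nothing.
It fails at once if dark-capped spice jar moved by more than 30 mm (distance of spice_dark from where it was at the start of the episode above 0.03 m).
It fails at once if garlic moved by more than 30 mm (distance of garlic from where it was at the start of the episode above 0.03 m).
It fails at once if salt shaker moved by more than 30 mm (distance of salt from where it was at the start of the episode above 0.03 m).
It fails at once if tin moved by more than 30 mm (distance of tin from where it was at the start of the episode above 0.03 m).
It fails at once if the red-capped jar is dropped (falls faster than 0.8 m/s, about 30 mm, out of the fingers) (linear speed of spice_red above 0.8 m/s and contact force between the fingers and spice_red below 0.05 N).
It also fails if it takes over 54 s, if anything falls off the work surface, if the arm or the gripper's body presses on something with over 40 N, if the wrist force passes 120 N, or if a joint passes its speed limit or range.

## Working session

There is one attempt and no reset: what is moved stays moved. The work goes in short steps, Python scripts to look and compute and a tool call to move; the robot and the scene stay as the last step left them, time stands still between calls to the robot, and variables do not carry over. Pictures are saved under pics/ and viewed, at most 10 in all, crops included, and the job is handed in when it is done.

Besides the shell and the picture viewer there is one more tool, called after "Call:" in YAML: its name, and indented under it one key for each argument. servo_tool: Moves the arm, as the interface text tells. Its arguments: {"type":"object","properties":{"slide":{"type":"array","items":{"type":"array","items":{"type":"number"}}},"angular":{"type":"array","items":{"type":"array","items":{"type":"number"}}},"grip":{"type":"array","items":{"type":"number"}},"newtons":{"type":"number"}},"required":["slide","angular","grip"]}

```bash
mkdir -p pics; cat > h.py <<'E'
import numpy as np, cv2
from scipy.spatial.transform import Rotation as R
from plant import bot
def cam(name,obs=None):
    c=bot.calibration(name)
    if name=="wrist":
        o=obs or bot.get_obs(); T=np.eye(4); T[:3,:3]=R.from_rotvec(o["eef_rot"]).as_matrix(); T[:3,3]=o["position"]
        return np.array(c["camera_matrix"]),c["k1"],T@np.array(c["hand_eye"])
    E=np.eye(4);E[:3,:3]=R.from_rotvec(np.ravel(c["rvec"])).as_matrix();E[:3,3]=np.ravel(c["tvec"])
    return np.array(c["camera_matrix"]),c["k1"],np.linalg.inv(E)
def w(C,p): return (C[2]@np.r_[p,1])[:3]
def px(C,u,v,depth):
    d=np.array([C[1],0,0,0],float)
    s=cv2.undistortPoints(np.array([[[u,v]]],float),C[0],d)[0,0]
    return w(C,np.r_[s,1]*depth)
def grab(name,fn):
    C=cam(name); im,d=bot.grab_frame(name); cv2.imwrite("pics/"+fn,im[:,:,::-1]); return C,im,d
E
python3 - <<'E'
from h import *
o=bot.get_obs();print(o["time"],o["position"],o["eef_rot"],o["finger_gap"])
for n in ["scene","side","wrist"]:
    C,im,d=grab(n,n+"0.png")
    print(n,"campos",C[2][:3,3].round())
    for t in ["knob","next_hole","divider_top","wide_bay","spice_red","spice_dark","salt","jar_tray","garlic","tin"]:
        for r in bot.pinpoint(t,n)[:3]:
            print(" ",t,round(r["p"],2),w(C,r["centre"]).round(1))
print(bot.get_obs()["time"])
a=cv2.imread("pics/scene0.png");cv2.imwrite("pics/both.png",cv2.resize(np.vstack([a,cv2.imread("pics/side0.png")]),None,fx=.62,fy=.62))
E
```

```text
0.0 [5.49734346e+02 5.15816898e-02 2.38145829e+02] [-2.22057459e+00 -2.22063057e+00  1.23514690e-03] 0.9998462009245269
scene campos [-128.  819.  787.]
  next_hole 0.83 [ 420.8 -220.6   57. ]
  next_hole 0.67 [454.1 222.6   2.3]
  divider_top 0.61 [ 478.  -240.8   63.6]
  wide_bay 0.83 [ 482.5 -243.1    5.3]
  spice_red 0.93 [380.2  95.    6.1]
  spice_red 0.81 [563.5  70.6  -0. ]
  spice_red 0.65 [452.2 220.7   4.8]
  spice_dark 0.4 [451.7 -61.3   7.7]
  salt 0.68 [ 4.007e+02  1.772e+02 -4.000e-01]
  jar_tray 0.95 [ 4.579e+02 -1.519e+02 -3.000e-01]
  jar_tray 0.48 [ 457.8 -124.5    9. ]
  garlic 0.48 [ 458.7 -127.1    8.7]
  tin 0.93 [450.7 -59.8   9.6]
side campos [ -20. -696.  741.]
  knob 0.88 [ 426.8 -247.8   90.7]
  next_hole 0.93 [ 423.  -218.5   50.7]
  next_hole 0.43 [ 457.9 -127.6   10.4]
  divider_top 0.68 [ 482.1 -238.1   61.6]
  wide_bay 0.64 [ 480.4 -241.8    8.8]
  spice_red 0.97 [558.7  71.4   1.3]
  spice_red 0.86 [537.4 247.4  -1.1]
  spice_red 0.82 [456.2 220.9  -1.6]
  spice_dark 0.96 [510.3 167.5   1.2]
  spice_dark 0.51 [ 457.3 -142.    -3.1]
  salt 0.68 [398.  180.4  -5.3]
  salt 0.67 [510.2 166.    1.1]
  jar_tray 0.95 [ 458.6 -143.4   -2.4]
  garlic 0.97 [ 459.2 -128.5    8.4]
  tin 0.7 [449.7 -56.3   6.3]
wrist campos [549.  68. 385.]
  knob 0.33 [ 479.7 -242.3   14.7]
  next_hole 0.69 [ 418.9 -219.6   52.9]
  divider_top 0.72 [ 482.  -241.1   60. ]
  wide_bay 0.93 [ 480.6 -245.8   15.8]
  spice_red 0.6 [383.3  98.9   3.5]
  spice_red 0.56 [563.8  76.   -0. ]
  spice_dark 0.9 [511.1 162.6  -1.4]
  salt 0.97 [ 3.997e+02  1.828e+02 -1.000e-01]
  garlic 0.62 [ 460.1 -125.5   11.6]
  tin 0.61 [449.3 -58.   11.9]
1.65
```

View pics/scene0.png

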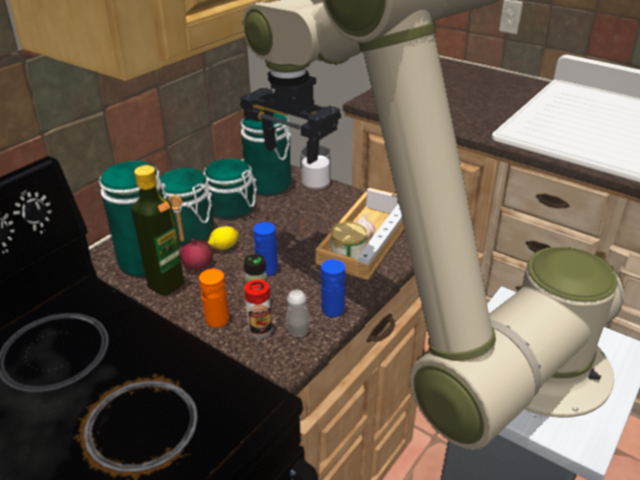

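View pics/side0.png

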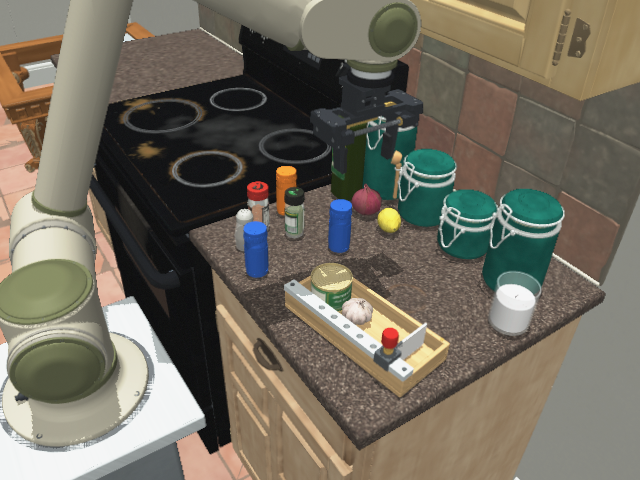

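The scene view shows the red-capped jar at about (258,305). It could be confused with the orange jar at (213,298), the blue ones at (265,248) and (332,288), the dark-capped one at (255,265) and the salt at (297,312). In the side view the red jar is at (258,205) and the red knob at (390,338). I choose the red cap with the label, at world ≈(455,221). The tray is turned about +10°. Next I go above the knob.

Call:
servo_tool:
  slide:
    - [-250,-110,20]
    - [-250,-110,20]
    - [-250,-110,20]
    - [-250,-110,20]
    - [-250,-110,20]
    - [-250,-110,20]
    - [-250,-110,20]
    - [-250,-110,20]
  angular:
    - [0,0,-0.18]
    - [0,0,-0.18]
    - [0,0,-0.18]
    - [0,0,-0.18]
    - [0,0,-0.18]
    - [0,0,-0.18]
    - [0,0,-0.18]
    - [0,0,-0.18]
  grip: [1,1,1,1,1,1,1,1]

```text
time: 2.32
position: [438.2, -254.1, 218.2]
eef_rot: [-2.019, -2.407, 0.002]
ft_force: [0.4, -0.4, 0.0]
finger_gap: 1.001
finger_force: 0.0
```

```bash
python3 - <<'E'
from h import *
o=bot.get_obs();print(o["time"],o["position"],o["eef_rot"],o["ft_force"])
for n in ["wrist","side"]:
    C,im,d=grab(n,n+"1.png")
    for t in ["knob","next_hole","divider_top","wide_bay","jar_tray","garlic","tin"]:
        for r in bot.pinpoint(t,n)[:2]:
            print(n,t,round(r["p"],2),w(C,r["centre"]).round(1))
    for r in bot.masks_of("knob",n)[:1]:
        hsv=cv2.cvtColor(im,cv2.COLOR_RGB2HSV); m=r["mask"]&(hsv[...,1]>150)&((hsv[...,0]<8)|(hsv[...,0]>172))&(d>0)
        vs,us=np.nonzero(m); P=np.array([px(C,u,v,d[v,u]) for u,v in zip(us,vs)])
        if len(P): 
            top=P[P[:,2]>np.percentile(P[:,2],95)-4]
            print(n,"knob pts",len(P),P.min(0).round(1),P.max(0).round(1),"top",len(top),top.mean(0).round(1), (us.mean(),vs.mean()))
s=cv2.imread("pics/scene0.png")[230:350,180:360]; wv=cv2.imread("pics/wrist1.png")
s=cv2.resize(s,(640,427)); cv2.imwrite("pics/v1.png",cv2.resize(np.hstack([wv[:427],s]),(800,267)))
E
```

```text
2.3167 [ 438.1597367  -254.0696222   218.24280878] [-2.01865102e+00 -2.40686382e+00  1.64545565e-03] [ 0.39403001 -0.40738508  0.00298844]
wrist knob 0.88 [ 426.8 -247.6   98.8]
wrist next_hole 0.83 [ 418.2 -222.7   53.3]
wrist divider_top 0.83 [ 479.3 -241.8   58.5]
wrist wide_bay 0.65 [ 483.1 -243.5   13.1]
wrist jar_tray 0.75 [ 453.  -147.7    1.8]
wrist garlic 0.94 [ 458.5 -124.7   11.9]
wrist knob pts 1005 [ 412.  -286.2   -0.5] [ 436.4 -234.8  107.2] top 893 [ 424.  -246.9  105. ] (np.float64(301.8537313432836), np.float64(218.87562189054725))
side knob 0.81 [ 427.2 -248.7   90.4]
side next_hole 0.94 [ 423.9 -218.7   48.7]
side divider_top 0.68 [ 479.1 -237.4   65. ]
side divider_top 0.58 [ 425.7 -250.1   91.5]
side wide_bay 0.58 [ 483.5 -240.6    9.1]
side jar_tray 0.91 [ 455.8 -141.7   -1. ]
side garlic 0.68 [ 456.9 -126.7    8.8]
side garlic 0.38 [450.2 -58.1   5.3]
side tin 0.62 [449.1 -56.4   6.8]
side knob pts 274 [ 410.5 -263.1   81.6] [ 435.3 -239.1  107. ] top 151 [ 422.6 -250.3  103.9] (np.float64(389.56934306569343), np.float64(337.85036496350364))
```

View pics/v1.png

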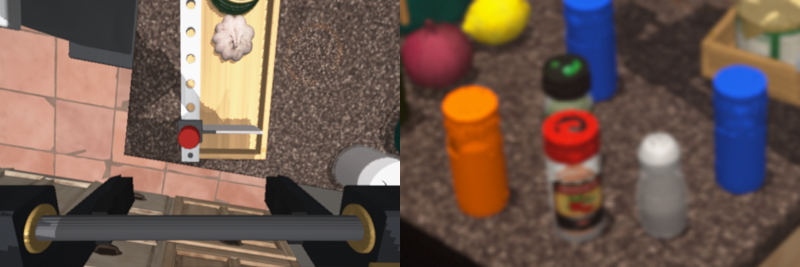

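The wrist view shows the knob at about (302,218) in full pixels, with the rail vertical in the picture, so the tool is aligned with the tray. The crop confirms the red-capped, labelled jar stands between the orange jar and the salt, in front of the dark-capped jar. Next I go down on the knob and grip.

Call:
servo_tool:
  slide:
    - [9,-13,35]
    - [9,-13,75]
    - [9,-13,110]
    - [9,-13,143]
    - [9,-13,143]
    - [9,-13,143]
    - [9,-13,143]
    - [9,-13,143]
  angular:
    - [0,0,0]
    - [0,0,0]
    - [0,0,0]
    - [0,0,0]
    - [0,0,0]
    - [0,0,0]
    - [0,0,0]
    - [0,0,0]
  grip: [1,1,1,1,1,0.2,0.2,0.2]
  newtons: 40

```text
time: 3.88
position: [426.5, -244.2, 77.7]
eef_rot: [2.01, 2.409, -0.0]
ft_force: [-0.4, -0.5, 0.5]
finger_gap: 0.796
finger_force: 0.0
```

Call:
servo_tool:
  slide:
    - [0,0,0]
    - [0,0,0]
    - [0,0,0]
    - [0,0,0]
  angular:
    - [0,0,0]
    - [0,0,0]
    - [0,0,0]
    - [0,0,0]
  grip: [0.1,0.1,0.1,0.1]

```text
time: 4.22
position: [425.7, -243.6, 76.2]
eef_rot: [2.012, 2.411, -0.0]
ft_force: [0.3, 0.0, -1.1]
finger_gap: 0.496
finger_force: 0.0
```

Call:
servo_tool:
  slide:
    - [-4,-2,0]
    - [-4,-2,0]
    - [-4,-2,0]
    - [-4,-2,0]
    - [-4,-2,0]
    - [-4,-2,0]
  angular:
    - [0,0,0]
    - [0,0,0]
    - [0,0,0]
    - [0,0,0]
    - [0,0,0]
    - [0,0,0]
  grip: [0.45,0.1,0.1,0.1,0.1,0.1]
  newtons: 40

```text
time: 4.72
position: [424.6, -247.9, 75.8]
eef_rot: [2.012, 2.412, 0.0]
ft_force: [3.4, -0.8, -0.8]
finger_gap: 0.277
finger_force: 40.0
```

Call:
servo_tool:
  slide:
    - [0,0,-5]
    - [0,0,-10]
    - [0,0,-14]
    - [0,0,-14]
    - [0,0,-14]
    - [0,0,-14]
  angular:
    - [0,0,0]
    - [0,0,0]
    - [0,0,0]
    - [0,0,0]
    - [0,0,0]
    - [0,0,0]
  grip: [0.1,0.1,0.1,0.1,0.1,0.1]

```text
time: 5.22
position: [424.3, -247.6, 89.6]
eef_rot: [-2.013, -2.412, -0.0]
ft_force: [5.4, 0.2, -8.6]
finger_gap: 0.278
finger_force: 40.0
```

Call:
servo_tool:
  slide:
    - [5,0.5,0]
    - [12,1,0]
    - [19,1,0]
    - [26,1,0]
    - [30,1,0]
    - [30,1,0]
    - [30,1,0]
  angular:
    - [0,0,0]
    - [0,0,0]
    - [0,0,0]
    - [0,0,0]
    - [0,0,0]
    - [0,0,0]
    - [0,0,0]
  grip: [0.1,0.1,0.1,0.1,0.1,0.1,0.1]

```text
time: 5.8
position: [419.6, -217.2, 89.6]
eef_rot: [-2.011, -2.411, -0.001]
ft_force: [1.5, 1.1, -8.2]
finger_gap: 0.273
finger_force: 40.0
```

Call:
servo_tool:
  slide:
    - [0,0,4]
    - [0,0,8]
    - [0,0,12]
    - [0,0,14]
    - [0,0,14]
    - [0,0,14]
  angular:
    - [0,0,0]
    - [0,0,0]
    - [0,0,0]
    - [0,0,0]
    - [0,0,0]
    - [0,0,0]
  grip: [0.1,0.1,0.1,0.1,0.1,0.1]

```text
time: 6.3
position: [420.0, -218.5, 75.8]
eef_rot: [2.013, 2.412, -0.001]
ft_force: [-0.4, -0.7, -4.9]
finger_gap: 0.274
finger_force: 40.0
```

Call:
servo_tool:
  slide:
    - [0,0,0]
    - [0,0,0]
    - [0,0,0]
    - [0,0,0]
    - [0,0,0]
    - [0,0,-40]
    - [0,0,-80]
    - [0,0,-120]
  angular:
    - [0,0,0]
    - [0,0,0]
    - [0,0,0]
    - [0,0,0]
    - [0,0,0]
    - [0,0,0]
    - [0,0,0]
    - [0,0,0]
  grip: [0.8,0.8,0.8,0.8,0.8,0.8,1,1]

```text
time: 6.97
position: [419.6, -217.8, 197.3]
eef_rot: [-2.012, -2.411, -0.0]
ft_force: [1.1, -0.7, 0.2]
finger_gap: 0.859
finger_force: 0.0
```

Call:
servo_tool:
  slide:
    - [0,0,-30]
    - [0,0,-30]
    - [0,0,-30]
    - [0,0,-30]
  angular:
    - [0,0,0]
    - [0,0,0]
    - [0,0,0]
    - [0,0,0]
  grip: [1,1,1,1]

```text
time: 7.3
position: [419.6, -217.8, 224.8]
eef_rot: [-2.012, -2.411, -0.0]
ft_force: [-0.8, -0.3, -0.8]
finger_gap: 0.996
finger_force: 0.0
```

```bash
python3 - <<'E'
from h import *
o=bot.get_obs();print(o["time"],o["position"])
for n in ["wrist","side"]:
    C,im,d=grab(n,n+"2.png")
    for t in ["knob","next_hole","divider_top","wide_bay","jar_tray"]:
        for r in bot.pinpoint(t,n)[:1]:
            print(n,t,round(r["p"],2),w(C,r["centre"]).round(1))
    r=bot.masks_of("knob",n)
    if r:
        hsv=cv2.cvtColor(im,cv2.COLOR_RGB2HSV); m=r[0]["mask"]&(hsv[...,1]>150)&((hsv[...,0]<8)|(hsv[...,0]>172))&(d>0)
        vs,us=np.nonzero(m); P=np.array([px(C,u,v,d[v,u]) for u,v in zip(us,vs)])
        top=P[P[:,2]>np.percentile(P[:,2],95)-4]
        print(n,"knob",len(P),P.min(0).round(1),P.max(0).round(1),"top",top.mean(0).round(1))
for n in ["scene","side"]:
    if n=="scene": C,im,d=grab(n,"scene2.png")
    else: C,im,d=grab(n,"side2b.png")
    for t in ["spice_red","spice_dark","salt"]:
        for r in bot.pinpoint(t,n)[:4]: print(n,t,round(r["p"],2),w(C,r["centre"]).round(1))
    for r in bot.spot_in("spice_red",n)[:4]: print(n,"spot",round(r["p"],2),w(C,r["centre"]).round(1))
    hsv=cv2.cvtColor(im,cv2.COLOR_RGB2HSV); m=(hsv[...,1]>170)&(hsv[...,2]>80)&((hsv[...,0]<5)|(hsv[...,0]>175))&(d>0)
    vs,us=np.nonzero(m); P=np.array([px(C,u,v,d[v,u]) for u,v in zip(us,vs)])
    P=P[(abs(P[:,0]-455)<40)&(abs(P[:,1]-221)<40)&(P[:,2]>60)]; print(n,"cap",len(P),P.min(0).round(1),P.max(0).round(1)); t=P[P[:,2]>P[:,2].max()-5]; print("captop",t.mean(0).round(1),t.min(0).round(1),t.max(0).round(1))
cv2.imwrite("pics/v2.png",cv2.resize(np.hstack([cv2.imread("pics/wrist2.png"),cv2.imread("pics/side2.png")]),(800,300)))
E
```

```text
7.3 [ 419.57919884 -217.76278697  224.83476729]
wrist knob 0.83 [ 419.5 -217.4   93.2]
wrist next_hole 0.84 [ 416.8 -221.1   55.9]
wrist divider_top 0.82 [ 473.5 -212.7   57.7]
wrist wide_bay 0.86 [ 481.9 -242.8   14.2]
wrist jar_tray 0.91 [ 453.9 -150.4   -0.8]
wrist knob 945 [ 407.1 -230.7   90.3] [ 431.1 -205.6  107.1] top [ 419.  -217.6  105. ]
side knob 0.82 [ 422.8 -220.    91.2]
side next_hole 0.88 [ 422.4 -218.2   48.5]
side divider_top 0.88 [ 475.2 -209.8   64.2]
side wide_bay 0.71 [ 479.6 -241.7    8.4]
side jar_tray 0.66 [ 456.2 -144.8   -1.2]
side knob 282 [ 405.7 -233.9   81.8] [ 430.6 -208.1  107.9] top [ 418.1 -220.5  104.4]
scene spice_red 0.83 [539.3 243.8   2.1]
scene spice_red 0.81 [455.3 219.4   4.3]
scene spice_red 0.74 [381.2  94.2   6.7]
scene spice_red 0.74 [5.624e+02 7.240e+01 3.000e-01]
scene salt 0.73 [400.6 178.5  -0.9]
scene spot 0.94 [549.2  81.7  73.6]
scene spot 0.81 [441.7 233.3  69.1]
scene spot 0.75 [371.9 108.   73.2]
scene cap 484 [430.1 198.6  85.5] [472.9 243.8 109.5]
captop [452.3 222.4 106.4] [432.  198.6 104.5] [472.9 243.6 109.5]
side spice_red 0.98 [538.  248.4   2.1]
side spice_red 0.93 [454.6 222.8   0.9]
side spice_red 0.57 [375.3  94.3   3.3]
side spice_red 0.56 [560.3  76.4   1.9]
side spice_dark 0.69 [511.3 167.8   0.8]
side salt 0.94 [400.2 178.7  -3.8]
side spot 0.97 [369.8  79.3  68.2]
side spot 0.67 [450.4 204.7  78.9]
side spot 0.66 [550.5  76.3 101.5]
side cap 324 [431.5 197.1  82.9] [475.9 241.8 108.5]
captop [452.9 220.7 105.6] [432.8 198.  103.6] [474.8 241.8 108.5]
```

View pics/v2.png

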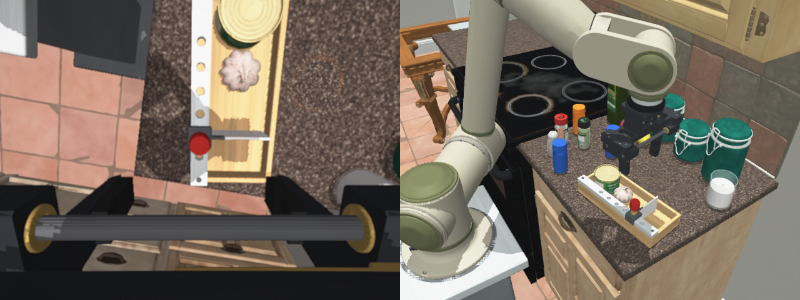

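The wrist view shows the divider one hole along, with the knob at (320,230) in full pixels and its top back at z 105. So the pin is in, and the shift measures 29.7 mm. From both views the red jar is at about (453,221), with its top at 106. Next I go there and close along world y, the clear direction.

Call:
servo_tool:
  slide:
    - [38,10,0]
    - [76,19,0]
    - [114,29,0]
    - [152,39,0]
    - [190,48,0]
    - [228,58,0]
    - [266,68,0]
    - [270,69,0]
  angular:
    - [0,0,-0.12]
    - [0,0,-0.24]
    - [0,0,-0.36]
    - [0,0,-0.48]
    - [0,0,-0.6]
    - [0,0,-0.72]
    - [0,0,-0.84]
    - [0,0,-0.9]
  grip: [1,1,1,1,1,1,1,1]

```text
time: 9.17
position: [439.0, 64.8, 225.9]
eef_rot: [0.746, 3.052, 0.002]
ft_force: [0.3, -0.4, -1.0]
finger_gap: 1.0
finger_force: 0.0
```

Call:
servo_tool:
  slide:
    - [0,0,0]
    - [0,0,0]
    - [0,0,0]
  angular:
    - [0,0,0]
    - [0,0,0]
    - [0,0,0]
  grip: [1,1,1]

```text
time: 9.42
position: [439.6, 59.1, 225.7]
eef_rot: [-0.768, -3.046, 0.0]
ft_force: [0.1, 0.0, -0.2]
finger_gap: 1.001
finger_force: 0.0
```

```bash
cat >> h.py <<'E'
def togo(p,yaw_y=None):
    o=bot.get_obs();M=R.from_rotvec(o["eef_rot"]).as_matrix()
    print(round(o["time"],2),o["position"].round(1) if hasattr(o["position"],"round") else o["position"],"togo tool",(M.T@(np.array(p)-np.array(o["position"]))).round(1),"tool y angle",np.arctan2(M[1,1],M[0,1]).round(3),"tilt",M[:,2].round(4),"q",np.round(o["qpos"],2))
E
python3 - <<'E'
from h import *
togo([453,221,200])
E
```

```text
9.42 [439.6  59.1 225.7] togo tool [ 65.  149.   25.7] tool y angle 1.077 tilt [-1.e-04 -2.e-04 -1.e+00] q [-0.13  0.21  1.59 -0.    1.34 -1.21]
```

Call:
servo_tool:
  slide:
    - [16,37,6]
    - [32,74,12]
    - [48,111,18]
    - [65,149,26]
    - [65,149,26]
    - [65,149,26]
    - [65,149,26]
    - [65,149,26]
  angular:
    - [0,0,-0.12]
    - [0,0,-0.24]
    - [0,0,-0.36]
    - [0,0,-0.48]
    - [0,0,-0.49]
    - [0,0,-0.49]
    - [0,0,-0.49]
    - [0,0,-0.49]
  grip: [1,1,1,1,1,1,1,1]

```text
time: 10.08
position: [452.8, 220.3, 200.0]
eef_rot: [0.008, 3.141, -0.0]
ft_force: [0.1, -0.3, -0.1]
finger_gap: 1.002
finger_force: 0.0
```

```bash
python3 - <<'E'
from h import *
C,im,d=grab("wrist","wrist3.png")
hsv=cv2.cvtColor(im,cv2.COLOR_RGB2HSV); m=(hsv[...,1]>150)&(hsv[...,2]>60)&((hsv[...,0]<6)|(hsv[...,0]>174))&(d>0)
vs,us=np.nonzero(m); P=np.array([px(C,u,v,d[v,u]) for u,v in zip(us,vs)])
P=P[(abs(P[:,0]-453)<45)&(abs(P[:,1]-221)<45)&(P[:,2]>98)]; print(len(P),P.mean(0).round(1),P.min(0).round(1),P.max(0).round(1))
c=(P.min(0)+P.max(0))/2
for t in ["spice_dark","salt","spice_red"]:
    for r in bot.pinpoint(t,"wrist")[:3]: print(t,round(r["p"],2),w(C,r["centre"]).round(1))
togo([c[0],c[1],61])
E
```

```text
2753 [452.4 222.6 105.4] [432.2 201.1  98.1] [475.1 243.3 107.8]
spice_dark 0.57 [509.4 168.2  -4.5]
salt 0.62 [401.2 180.5  -2. ]
spice_red 0.85 [538.9 249.5  -1.1]
spice_red 0.82 [380.4  99.6   5.5]
spice_red 0.74 [4.532e+02 2.231e+02 3.000e-01]
10.28 [452.7 220.9 200. ] togo tool [ -0.9   1.3 139. ] tool y angle 1.568 tilt [ 4.e-04  1.e-04 -1.e+00] q [ 0.22  0.33  1.49 -0.    1.32 -1.35]
```

View pics/wrist3.png

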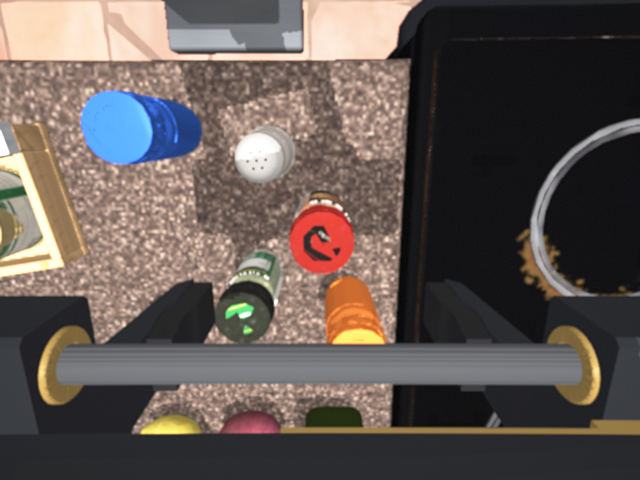

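The wrist view shows the red cap at (322,238), midway between the fingers. The salt at (265,153), the dark jar at (245,310) and the orange jar at (355,315) are all clear of the finger paths. Next I descend and grip.

Call:
servo_tool:
  slide:
    - [0,1,30]
    - [0,1,65]
    - [0,1,100]
    - [0,1,125]
    - [0,1,139]
    - [0,1,139]
    - [0,1,139]
    - [0,1,139]
  angular:
    - [0,0,0]
    - [0,0,0]
    - [0,0,0]
    - [0,0,0]
    - [0,0,0]
    - [0,0,0]
    - [0,0,0]
    - [0,0,0]
  grip: [1,1,1,1,1,1,0.3,0.3]
  newtons: 20

```text
time: 10.95
position: [453.1, 222.9, 61.9]
eef_rot: [0.002, 3.14, 0.001]
ft_force: [-0.2, -0.7, 0.4]
finger_gap: 0.873
finger_force: 0.0
```

Call:
servo_tool:
  slide:
    - [0,0,0]
    - [0,0,0]
    - [0,0,0]
    - [0,0,0]
    - [0,0,0]
    - [0,0,0]
  angular:
    - [0,0,0]
    - [0,0,0]
    - [0,0,0]
    - [0,0,0]
    - [0,0,0]
    - [0,0,0]
  grip: [0.3,0.3,0.3,0.3,0.3,0.3]

```text
time: 11.45
position: [452.5, 223.0, 61.0]
eef_rot: [0.001, 3.141, 0.0]
ft_force: [-0.8, 0.9, 1.6]
finger_gap: 0.486
finger_force: 20.0
```

Call:
servo_tool:
  slide:
    - [0,0,-15]
    - [0,0,-45]
    - [0,0,-80]
    - [0,0,-115]
    - [0,0,-145]
    - [0,0,-160]
    - [0,0,-160]
    - [0,0,-160]
  angular:
    - [0,0,0]
    - [0,0,0]
    - [0,0,0]
    - [0,0,0]
    - [0,0,0]
    - [0,0,0]
    - [0,0,0]
    - [0,0,0]
  grip: [0.3,0.3,0.3,0.3,0.3,0.3,0.3,0.3]

```text
time: 12.12
position: [452.2, 222.9, 220.4]
eef_rot: [0.001, 3.141, 0.0]
ft_force: [1.1, -0.2, -2.5]
finger_gap: 0.487
finger_force: 20.0
```

```bash
python3 - <<'E'
from h import *
togo([479.5,-242,221]); o=bot.get_obs();print(o["finger_gap"],o["finger_force"],o["ft_force"])
E
```

```text
12.12 [452.2 222.9 220.4] togo tool [ -27.6 -464.9   -0.6] tool y angle 1.57 tilt [ 2.e-04  0.e+00 -1.e+00] q [ 0.22  0.32  1.45 -0.    1.37 -1.35]
0.4874236870686098 19.99460606952198 [ 1.14998485 -0.22206451 -2.53299973]
```

Call:
servo_tool:
  slide:
    - [-1,-20,0]
    - [-3,-50,0]
    - [-5,-82,0]
    - [-7,-114,0]
    - [-9,-146,0]
    - [-11,-178,0]
    - [-13,-210,0]
    - [-14,-232,0]
  angular:
    - [0,0,0.07]
    - [0,0,0.15]
    - [0,0,0.25]
    - [0,0,0.35]
    - [0,0,0.45]
    - [0,0,0.55]
    - [0,0,0.65]
    - [0,0,0.7]
  grip: [0.3,0.3,0.3,0.3,0.3,0.3,0.3,0.3]

```text
time: 12.78
position: [465.5, -11.2, 218.7]
eef_rot: [-1.087, -2.944, 0.001]
ft_force: [0.6, 0.3, -0.1]
finger_gap: 0.493
finger_force: 20.0
```

Call:
servo_tool:
  slide:
    - [0,0,0]
    - [0,0,0]
    - [0,0,0]
  angular:
    - [0,0,0]
    - [0,0,0]
    - [0,0,0]
  grip: [0.3,0.3,0.3]

```text
time: 13.03
position: [465.7, -8.3, 219.6]
eef_rot: [-1.076, -2.949, -0.0]
ft_force: [0.7, 1.0, -0.6]
finger_gap: 0.486
finger_force: 20.0
```

```bash
python3 - <<'E'
from h import *
togo([479.5,-242,200]); o=bot.get_obs();print(o["finger_gap"],o["finger_force"],o["ft_force"])
E
```

```text
13.03 [465.7  -8.3 219.6] togo tool [-161.1 -169.8   19.3] tool y angle 0.871 tilt [-0.0024  0.001  -1.    ] q [-0.27  0.25  1.55  0.    1.34 -1.14]
0.4858749605867947 19.99469702015631 [ 0.73112956  1.00748593 -0.62828603]
```

Call:
servo_tool:
  slide:
    - [-16,-17,2]
    - [-40,-42,5]
    - [-64,-67,8]
    - [-88,-93,10]
    - [-112,-118,13]
    - [-136,-143,16]
    - [-155,-163,19]
    - [-161,-170,19]
  angular:
    - [0,0,0.07]
    - [0,0,0.16]
    - [0,0,0.26]
    - [0,0,0.36]
    - [0,0,0.46]
    - [0,0,0.56]
    - [0,0,0.66]
    - [0,0,0.7]
  grip: [0.3,0.3,0.3,0.3,0.3,0.3,0.3,0.3]

```text
time: 13.7
position: [479.9, -244.8, 200.2]
eef_rot: [-2.03, -2.396, 0.001]
ft_force: [-0.2, 0.3, -1.8]
finger_gap: 0.486
finger_force: 20.0
```

Call:
servo_tool:
  slide:
    - [0,0,0]
    - [0,0,0]
    - [0,0,0]
  angular:
    - [0,0,0]
    - [0,0,0]
    - [0,0,0]
  grip: [0.3,0.3,0.3]

```text
time: 13.95
position: [479.8, -241.1, 201.6]
eef_rot: [-2.02, -2.405, -0.0]
ft_force: [0.8, 0.2, -0.9]
finger_gap: 0.487
finger_force: 20.0
```

```bash
python3 - <<'E'
from h import *
togo([479.5,-242,72]); o=bot.get_obs();print(o["finger_gap"],o["finger_force"],o["ft_force"])
C,im,d=grab("side","side4.png"); C2,im2,d2=grab("wrist","wrist4.png")
for t in ["knob","divider_top","wide_bay"]:
    for n,c in (("side",C),("wrist",C2)):
        for r in bot.pinpoint(t,n)[:1]: print(n,t,round(r["p"],2),w(c,r["centre"]).round(1))
cv2.imwrite("pics/v4.png",cv2.resize(np.hstack([cv2.imread("pics/wrist4.png"),cv2.imread("pics/side4.png")]),(800,300)))
E
```

```text
13.95 [ 479.8 -241.1  201.6] togo tool [ -0.9  -0.4 129.6] tool y angle 0.174 tilt [-5.e-04  7.e-04 -1.e+00] q [-0.69  0.39  1.4   0.    1.36 -0.86]
0.48730866071887347 19.994679037481546 [ 0.77829074  0.17269941 -0.92101851]
side knob 0.62 [ 420.3 -222.3   92.5]
wrist knob 0.71 [ 419.9 -216.6   98.4]
side divider_top 0.97 [ 474.2 -209.4   65.8]
wrist divider_top 0.78 [ 475.2 -211.1   61. ]
side wide_bay 0.66 [ 480.5 -241.6   12.9]
wrist wide_bay 0.75 [ 481.3 -243.7   10.5]
```

View pics/v4.png

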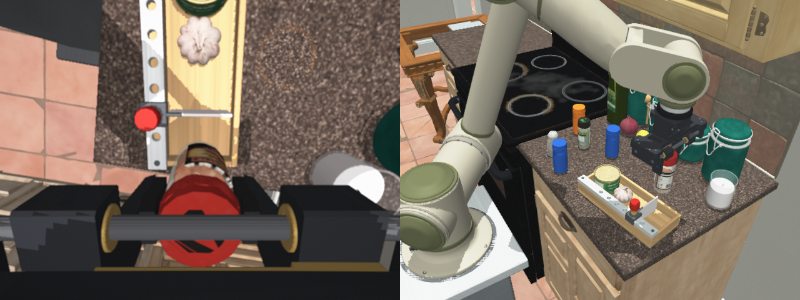

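The wrist view shows the jar held upright behind the divider at (320,190), in full pixels. The side view shows it above the empty bay. Both agree with the target, so I lower it.

Call:
servo_tool:
  slide:
    - [-2,0,25]
    - [-2,0,50]
    - [-2,0,75]
    - [-2,0,95]
    - [-2,0,110]
    - [-2,0,118]
    - [-2,0,122]
    - [-2,0,122]
  angular:
    - [0,0,0]
    - [0,0,0]
    - [0,0,0]
    - [0,0,0]
    - [0,0,0]
    - [0,0,0]
    - [0,0,0]
    - [0,0,0]
  grip: [0.3,0.3,0.3,0.3,0.3,0.3,0.3,0.3]

```text
time: 15.02
position: [480.0, -244.8, 79.5]
eef_rot: [-2.024, -2.402, 0.0]
ft_force: [-0.1, -0.4, -1.4]
finger_gap: 0.487
finger_force: 20.0
```

Call:
servo_tool:
  slide:
    - [0,0,2]
    - [0,0,4]
    - [0,0,6]
    - [0,0,7]
    - [0,0,7]
    - [0,0,7]
  angular:
    - [0,0,0]
    - [0,0,0]
    - [0,0,0]
    - [0,0,0]
    - [0,0,0]
    - [0,0,0]
  grip: [0.3,0.3,0.3,0.3,0.3,0.3]

```text
time: 15.52
position: [480.0, -244.8, 72.9]
eef_rot: [2.025, 2.402, 0.0]
ft_force: [0.2, -0.0, -1.5]
finger_gap: 0.492
finger_force: 20.0
```

Call:
servo_tool:
  slide:
    - [0,0,0.7]
    - [0,0,1.4]
    - [0,0,2]
    - [0,0,2]
    - [0,0,2]
  angular:
    - [0,0,0]
    - [0,0,0]
    - [0,0,0]
    - [0,0,0]
    - [0,0,0]
  grip: [0.3,0.3,0.3,0.3,0.3]

```text
time: 15.93
position: [480.0, -244.8, 71.0]
eef_rot: [2.025, 2.402, -0.0]
ft_force: [-0.5, 0.3, 2.9]
finger_gap: 0.487
finger_force: 20.0
```

Contact: the vertical force rose by about 4 N. Next I release by a little, rise and retreat.

Call:
servo_tool:
  slide:
    - [0,0,0]
    - [0,0,0]
    - [0,0,0]
    - [0,0,0]
    - [0,0,0]
    - [0,0,-15]
    - [0,0,-45]
    - [0,0,-80]
  angular:
    - [0,0,0]
    - [0,0,0]
    - [0,0,0]
    - [0,0,0]
    - [0,0,0]
    - [0,0,0]
    - [0,0,0]
    - [0,0,0]
  grip: [0.6,0.75,0.75,0.75,0.75,0.75,0.75,0.75]

```text
time: 16.6
position: [479.2, -244.2, 150.4]
eef_rot: [-2.022, -2.399, 0.0]
ft_force: [0.8, -0.8, -0.9]
finger_gap: 0.749
finger_force: 0.0
```

Call:
servo_tool:
  slide:
    - [0,0,-40]
    - [0,0,-80]
    - [0,0,-100]
    - [0,0,-100]
    - [0,0,-100]
  angular:
    - [0,0,0]
    - [0,0,0]
    - [0,0,0]
    - [0,0,0]
    - [0,0,0]
  grip: [0.75,0.75,0.75,0.75,0.75]

```text
time: 17.02
position: [480.0, -244.8, 251.2]
eef_rot: [2.024, 2.401, 0.0]
ft_force: [0.2, 0.5, -0.6]
finger_gap: 0.754
finger_force: 0.0
```

```bash
python3 - <<'E'
from h import *
togo([479.5,-242,72])
ims=[]
for n in ("wrist","side"):
    C,im,d=grab(n,n+"5.png"); ims.append(im[:,:,::-1])
    for t in ["knob","divider_top","spice_red","jar_tray"]:
        for r in bot.pinpoint(t,n)[:3]:
            p=w(C,r["centre"])
            if p[1]<0: print(n,t,round(r["p"],2),p.round(1))
    hsv=cv2.cvtColor(im,cv2.COLOR_RGB2HSV); m=(hsv[...,1]>150)&(hsv[...,2]>60)&((hsv[...,0]<6)|(hsv[...,0]>174))&(d>0)
    vs,us=np.nonzero(m); P=np.array([px(C,u,v,d[v,u]) for u,v in zip(us,vs)])
    for c in ([480,-244],[419,-218]):
        Q=P[(np.hypot(*(P[:,:2]-c).T)<30)&(P[:,2]>80)]
        if len(Q): T=Q[Q[:,2]>np.percentile(Q[:,2],95)-5]; print(n,c,len(T),T.mean(0).round(1),T.min(0).round(1),T.max(0).round(1))
cv2.imwrite("pics/v5.png",cv2.resize(np.hstack([ims[0],cv2.resize(ims[1][200:440,330:650],(640,480))]),(800,300)))
E
```

```text
17.02 [ 480.  -244.8  251.2] togo tool [  3.1  -0.2 179.2] tool y angle 0.17 tilt [ 0.0013 -0.001  -1.    ] q [-0.69  0.35  1.31  0.    1.48 -0.86]
wrist knob 0.59 [ 419.4 -215.9   95.6]
wrist divider_top 0.74 [ 475.  -211.5   59.4]
wrist spice_red 0.56 [ 476.6 -246.9    8.5]
wrist jar_tray 0.73 [ 453.6 -148.4    0.7]
wrist [480, -244] 2049 [ 479.8 -245.6  115.6] [ 458.5 -268.   112.1] [ 500.8 -225.3  118.8]
wrist [419, -218] 816 [ 419.8 -218.   104.9] [ 407.1 -231.1  101.2] [ 431.7 -206.2  107.3]
side knob 0.6 [ 479.7 -248.4   11. ]
side knob 0.5 [ 422.8 -221.1   89.2]
side divider_top 0.74 [ 479.7 -209.5   66.1]
side jar_tray 0.62 [ 457.1 -142.5   -4.4]
side [480, -244] 367 [ 478.3 -249.5  114.6] [ 458.1 -270.2  111.3] [ 501.  -227.4  118.1]
side [419, -218] 154 [ 417.9 -221.   104.1] [ 407.1 -232.   101. ] [ 429.2 -207.6  107. ]
```

View pics/v5.png

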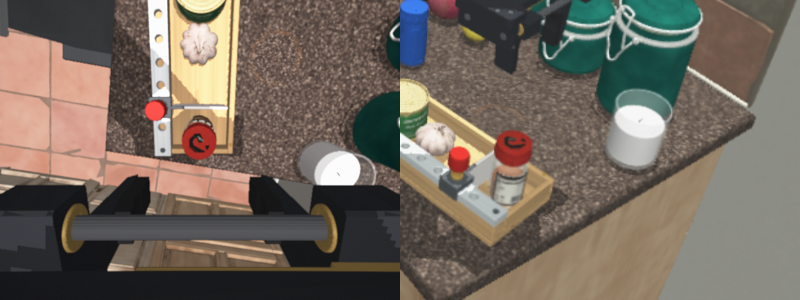

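The jar stands upright in the bay, with its cap at (320,225) in the full wrist picture and its top at z 115. That puts it at about (6,−103) in the tray frame. The knob top is at 105, so it is down.

```bash
python3 -c "
from plant import bot
print(bot.hand_in())"
```

```text
the job is handed in; nothing more can be done
None
```

I handed the job in at about 17 s of the 54 s (no verdict came back): the divider measured one hole along with the knob down, and the red-capped jar was set down upright in the widened bay at about (6, −103) mm in the tray frame.

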